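# Leak-test pressure sensors on a manifold with a valve collar

## Task

Leak-test the loose pressure sensors: first turn the manifold's valve collar so that its lever clicks in at the single-bar LOAD mark, then stand every sensor upright, foot down, in a socket of its own and press each one fully home, its shoulder flush with the block's top, with the collar still at LOAD. With all of them home, turn the collar to click in at the double-bar TEST mark and leave it there for a second; then vent by turning it back to click in at LOAD, with the sensors left home. Leave the tape, the mouse and the torch where they are.

Things in the scene. Friction and masses are not known exactly. Their poses are not given: they have to be found in the camera images.
- manifold: Fixed leak-test manifold. Origin on the bench, own x across it, y along it, z up. Aluminium block 60 (x) by 200 (y) mm, 34 mm high, from own y -155 to +45 mm, with a row of four sockets on own x = 0. At own y = +115 mm a black flange disc (radius 86, 8 mm high) carries the fixed barrel (diameter 44 mm, top 70 mm over the bench, screw head to 77 mm) with the collar round it.
- collar (a joint): Angle of the collar, an aluminium ring (outer diameter 64 mm, 25 to 51 mm over the bench) on the barrel, rad, growing anticlockwise from above, 0 to 2.094. Detents every 0.349 rad (0, 0.349, ..); let go, it springs into the nearest. Leaving one takes about 3 N at the lever. 0.349: lever at the LOAD mark; 1.745: at the TEST mark. At 0 the lever points 15 degrees clockwise of the manifold's own +x.
- lever (a point): Middle of the collar's lever, 38 mm over the bench, 52 mm from the axis: a block sticking out radially from the ring, 30 to 66 mm off the axis, 12 mm wide, 26 to 50 mm over the bench, a black line on top. Pinch it from above or push it.
- valve_axis (a point): Point on the barrel's axis, 38 mm above the bench; the lever swings round it.
- load_mark (a point): LOAD mark: one single white radial bar (22 by 6 mm) on the flange disc, 74 mm from the barrel's axis. The other detents except TEST have only a small white dot.
- test_mark (a point): TEST mark: two parallel white radial bars (each 22 by 5 mm, 12 mm apart) on the flange disc, 74 mm from the barrel's axis; the point lies between them.
- socket0 (a point): Centre of the mouth of a square socket (38 by 38 mm), level with the block's top, 34 mm over the bench; sockets are 50 mm apart. In each a black rubber seat, at first 12 mm below the mouth, carries the sensor; it gives way only to about 8 N (more if pushed fast), goes down 8 mm to a stop and stays there.
- socket1 (a point): Centre of the mouth of another such socket.
- socket2 (a point): Centre of the mouth of another such socket.
- socket3 (a point): Centre of the mouth of another such socket.
- sensor0: Loose pressure sensor, about 90 g, on its foot. Origin at the centre of its underside, z up its axis. Steel foot: diameter 32 mm, 20 mm high (its top edge is the shoulder); aluminium stem on it: diameter 24 mm, up to 46 mm, flat top. Put in a socket, its origin is first 22 mm over the bench (shoulder 8 mm proud); pressed home 14 mm, shoulder flush with the block. May be absent (None).
- sensor1: Another sensor of the same kind; may be absent (None).
- sensor2: Another sensor of the same kind; may be absent (None).
- sensor3: Another sensor of the same kind; may be absent (None).
- tape: Roll of tape lying flat, diameter 90 mm, 24 mm high; a bystander. Origin at the centre of its underside.
- mouse: Small black round computer mouse, 62 mm across, 34 mm high; a bystander. Origin at the centre of its underside.
- torch: Black pocket torch, 115 mm long, 34 mm thick, lying on its side along its own x; a bystander. Origin under its middle, on the bench.
Not all that is in view belongs to the job. Leave any yellow look-alike of the sensor3 alone. Leave any yellow look-alike of the sensor1 alone.

How it is judged:
By the outcome, as a careful person would: the job done as asked, in the order asked, and still so for the second after the job is handed in, with the robot touching nothing.
Of sensor0, sensor1, sensor2, sensor3 only 3 to 4 are there at a start; the rules pass over those that are not, and their reading is None.
At some moment in a run one of sensor0, sensor1, sensor2, sensor3 may be knocked a few centimetres aside while the robot is not near it.
It also fails if it takes over 200 s, if anything falls off the work surface, if the arm or the gripper's body presses on something with over 40 N, if the wrist force passes 120 N, or if a joint passes its speed limit or range.

## Robot

A 6-joint arm with a two-finger parallel gripper is mounted at the origin on the work surface. World frame = base frame: x ahead of the robot, y to its left, z up, the work surface at z = 0. Lengths are in m, angles in rad, forces in N, time in s.
With the tool pointing down it reaches from about 0.425 to 0.95 m from the base axis. Payload 3.5 kg.
Tool frame: the origin (TCP) lies at the very end of the fingers, on their centre line; the grasp point (between the pads) lies bot.tcp_to_grasp behind it (bot.tcp_to_grasp is the distance from the TCP to the grasp point, in m); z points along the fingers, y is the line along which they close (so a half turn about z gives the same grasp; the last joint's range is limited). The gripper opens to 85 mm and grips with 20 to 120 N. Pads are 22 mm wide; open, the fingers measure 114 mm over their backs; the gripper's body (76 mm by 85 mm) begins 54 mm behind the grasp point. The pads swing forward as they close: fully open they stand 13 mm farther back than shut.
Start: joints at [1.1, 0.286, 1.577, -0, 1.279, -0.15], TCP at [0.213, 0.641, 0.231] pointing down, gripper open.
Joint ranges: [-2.77, 2.77], [-0.9, 2.22], [0.21, 2.48], [-1.53, 4.67], [0.24, 2.81], [-2.84, 2.84]. Speed limits (rad/s): [2.79, 2.79, 3.14, 3.14, 3.14, 3.14].

## Interface

Orientations are given as a 3x3 rotation matrix whose columns are the frame's x, y, z axes.
In Python, from workcell import monitor, grab_frame, camera_info, order, recognise, mark_of, bot gives the robot as it stands. The module is installed in compiled form; this text tells all that it offers.
- The arm moves only by the tool arm_command, never from a script. Its argument "plan" is one flat list of numbers, 5 for each row, row after row: the shift along the tool's x, y, z in cm, then the turn about the tool's z in degrees, then the closure, from 0 (fully open) to 1 (shut). A call has 1 to 12 rows; each row shifts and turns the commanded pose from where the row before left it, along the tool's axes as they then stand; what a row does not reach is not made up. A row lasts 1/8 s, in which the tool goes at most 62.5 mm and 10.7 degrees, less where a joint would pass 70% of its speed; a pose out of reach is approached as far as the arm can. A call is refused whole if a number of a shift passes 6.25 or a number of a turn 10.7, either way. A call with a gripper value outside its range is refused whole. The fingers move at their own pace and stop on an object; "grip_force" is the grip in N (left out, the last holds). Time passes only in rows, so rows that do not move let the fingers close. It gives the time, the measured TCP pose, the force, the opening and the grip force at its end, in the units of the state.
- monitor.get_state(): the state, without advancing time (a new reading comes with each control period).
- grab_frame(name): name is "scene" or "top" or "wrist"; returns the picture (384x512x3 uint8, blue, green, red); there is no depth.
- camera_info(name): a dict with "fx", "fy", "cx", "cy" (pixels), "extrinsics" (4x4, takes a point from world to camera coordinates). Camera axes: x right, y down, z forward; pixel columns grow to the right and rows downward; lengths in m; the calibration is good to about 2 mm. A picture is of the moment at which its call begins: read the wrist's pose just before it. camera_info takes no time and is no camera call; for the wrist camera it gives the pose at the moment of the call.
- order.sign_off(): hands the job in; it is judged then, once.
Trained networks look in the newest picture that a camera, given by its name, has taken for a name from the list of things; names that differ only in an ending like _2 or _b are one class to them, and where a whole thing is asked for, a point or a joint stands for the part that bears it (a point fixed in the world has none). Each returns a list of dicts, best first, with "score" (0 to 1); they miss things now and then, are a little off and sometimes report something else, mostly with a low value. They report only what shows in the picture. A call takes as long as a camera call. They do not tell look-alikes from the thing itself.
- recognise(camera, label): "bbox" ([left, top, width, height] as shares, 0 to 1, of the picture: columns of its width, rows of its height, round what is visible of it).
- mark_of(camera, label): "centre" ([row, column] as shares, 0 to 1, of the picture: columns of its width, rows of its height: a listed point, or the origin of a listed thing).
The state is a dict: "time": time; "qpos": joint angles; "qvel": joint speeds; "effort": joint torques, N m; "tool_pos": TCP position; "tcp_rot": TCP orientation; "force": force on the tool from outside, world axes, zero at the start; "ft_torque": the same for the moment, N m; "grip_width": opening from 0.0 (shut) to 1.0 (fully open); "grip_force": force on a finger pad.
Only numpy, scipy, OpenCV 4.12 (cv2) and the standard library are available. Lean on these libraries where they do the work, as an engineer would, in place of code of your own. Each camera call takes 0.05 s, during which the arm holds its last target. There are 200 camera calls.

## Working session

There is one attempt and no reset: what is moved stays moved. The work goes in short steps, Python scripts to look and compute and a tool call to move; the robot and the scene stay as the last step left them, time stands still between calls to the robot, and variables do not carry over. Pictures are saved under pics/ and viewed, at most 14 in all, crops included, and the job is handed in when it is done.

Besides the shell and the picture viewer there is one more tool, called after "Call:" by a JSON object that holds its "api" and its "payload", one argument or row to a line. arm_command: Moves the arm, as the interface text tells. Its arguments: {"type":"object","properties":{"plan":{"type":"array"},"grip_force":{"type":"number"}},"required":["plan"]}

```bash
mkdir -p pics; cat > h.py <<'E'
import numpy as np, cv2
from workcell import monitor, grab_frame, camera_info, order, recognise, mark_of, bot
def ray(cam,u,v,z,ci=None):
    c=ci or camera_info(cam); E=np.array(c["extrinsics"]); R=E[:3,:3]; o=-R.T@E[:3,3]
    d=R.T@np.array([(u-c["cx"])/c["fx"],(v-c["cy"])/c["fy"],1]); return o+d*(z-o[2])/d[2]
def proj(cam,p,ci=None):
    c=ci or camera_info(cam); E=np.array(c["extrinsics"]); q=E[:3,:3]@np.asarray(p)+E[:3,3]
    return np.array([c["fx"]*q[0]/q[2]+c["cx"],c["fy"]*q[1]/q[2]+c["cy"]])
def marks(cam,label,z,n=6,smin=.2):
    ci=camera_info(cam); out=[]
    for m in mark_of(cam,label)[:n]:
        if m["score"]<smin: continue
        r,c=m["centre"]; u,v=c*512,r*384
        out.append((round(m["score"],2),(round(u),round(v)),ray(cam,u,v,z,ci).round(4)))
    return out
E
cat > a.py <<'E'
from h import *
s=monitor.get_state(); print(s["time"],s["tool_pos"],s["tcp_rot"],bot.tcp_to_grasp,s["force"])
ims=[]
for c in ("top","scene"):
    im=grab_frame(c); cv2.imwrite(f"pics/{c}0.png",cv2.resize(im,(800,600)))
    ci=camera_info(c);print(c,ci["fx"],np.round(ci["extrinsics"],3).tolist())
    for l,z in (("manifold",0),("valve_axis",.038),("lever",.038),("load_mark",.008),("test_mark",.008),("socket0",.034),("sensor0",0)):
        print(l); [print("  ",*m) for m in marks(c,l,z)]
E
python3 a.py
```

```text
0.0 [0.2125455  0.63997519 0.22995466] [[-9.48979286e-01  3.15336637e-01 -1.05782443e-03]
 [ 3.15338219e-01  9.48977072e-01 -2.07931467e-03]
 [ 3.48167032e-04 -2.30679903e-03 -9.99997279e-01]] 0.0187 [ 0.73843691 -0.51620645  0.21645365]
top 384.6447234849856 [[-0.014, -1.0, -0.027, -0.001], [-0.996, 0.016, -0.093, 0.546], [0.094, 0.025, -0.995, 1.25], [0.0, 0.0, 0.0, 1.0]]
manifold
   0.56 (242, 180) [0.6025 0.0469 0.    ]
   0.5 (189, 175) [0.6219 0.2304 0.    ]
valve_axis
   0.72 (210, 177) [0.6073 0.1532 0.038 ]
lever
   0.56 (202, 166) [0.6452 0.1789 0.038 ]
load_mark
   0.93 (213, 158) [0.6791 0.1466 0.008 ]
   0.38 (254, 179) [0.6052 0.0088 0.008 ]
test_mark
   0.65 (346, 186) [ 0.5746 -0.3004  0.008 ]
   0.65 (385, 168) [ 0.6345 -0.4317  0.008 ]
   0.57 (190, 172) [0.6301 0.2254 0.008 ]
socket0
   0.94 (236, 178) [0.606  0.0673 0.034 ]
   0.85 (281, 177) [ 0.6054 -0.0839  0.034 ]
   0.7 (255, 178) [0.6028 0.0037 0.034 ]
   0.68 (266, 180) [ 0.5962 -0.0332  0.034 ]
sensor0
   0.63 (274, 223) [ 0.4542 -0.0589  0.    ]
   0.62 (350, 211) [ 0.4927 -0.3121  0.    ]
   0.61 (346, 1
[... 266 characters left out ...]
-0.544, 1.421], [0.0, 0.0, 0.0, 1.0]]
manifold
   0.61 (274, 204) [0.5976 0.0381 0.    ]
   0.59 (314, 184) [0.622  0.2162 0.    ]
valve_axis
   0.65 (303, 184) [0.6267 0.1408 0.038 ]
lever
   0.82 (318, 179) [0.6469 0.1978 0.038 ]
load_mark
   0.96 (320, 194) [0.6746 0.1706 0.008 ]
test_mark
   0.76 (319, 181) [0.6286 0.2364 0.008 ]
socket0
   0.95 (269, 202) [ 0.6106 -0.0041  0.034 ]
   0.81 (282, 192) [0.6051 0.0642 0.034 ]
sensor0
   0.79 (157, 247) [ 0.4939 -0.3181  0.    ]
   0.72 (184, 262) [ 0.5913 -0.3053  0.    ]
   0.7 (231, 184) [0.4142 0.0318 0.    ]
   0.57 (218, 198) [ 0.4456 -0.0577  0.    ]
   0.53 (298, 160) [0.4787 0.3167 0.    ]
   0.5 (158, 227) [ 0.4266 -0.2681  0.    ]
```

View pics/top0.png

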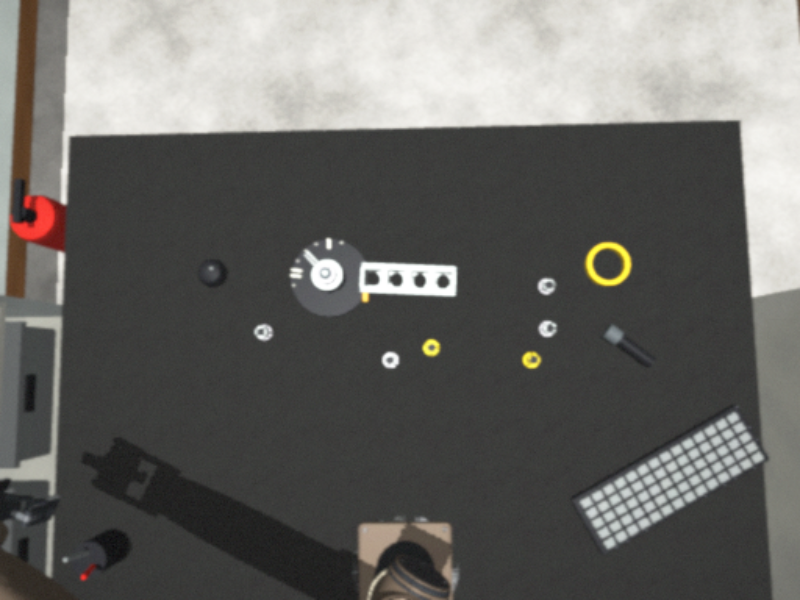

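View pics/scene0.png

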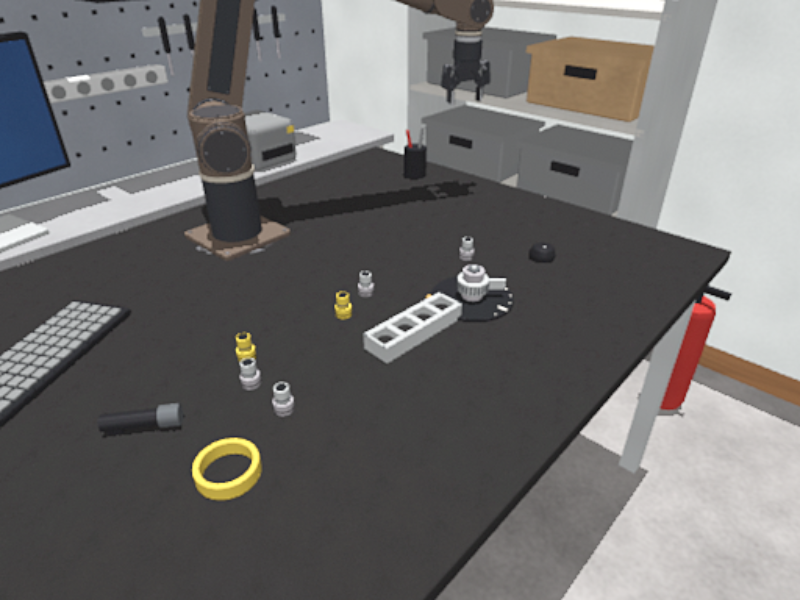

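Top view (800×600): the four silver sensors are at (263,332), (390,360), (547,286) and (547,328). The yellow look-alikes, to be left alone, are at (431,347) and (531,360). The valve is at (327,273), with the lever about 45° up-left, the single bar (LOAD) at (328,243) and the double bar (TEST) at (295,273). The block runs to the right. The scene view agrees. Next I move over the manifold for a wrist view.

Call:
{"api": "arm_command", "payload": {
  "plan": [-4.3,-2.7,-0.8,0,0,-4.3,-2.7,-0.8,0,0,-4.3,-2.7,-0.8,0,0,-4.3,-2.7,-0.8,0,0,-4.3,-2.7,-0.8,0,0,-4.3,-2.7,-0.8,0,0,-4.3,-2.7,-0.8,0,0,-4.3,-2.7,-0.8,0,0,-4.3,-2.7,-0.8,0,0,-4.3,-2.7,-0.8,0,0,-4.3,-2.7,-0.8,0,0,-4.3,-2.7,-0.8,0,0]
}}

```text
time: 2.3
tool_pos: [0.6012, 0.169, 0.3278]
tcp_rot: [[-0.949, 0.315, 0.0], [0.315, 0.949, 0.0], [-0.0, 0.0, -1.0]]
force: [-0.5, 0.5, -0.7]
grip_width: 0.998
grip_force: 0.0
```

Call:
{"api": "arm_command", "payload": {
  "plan": [0,0,0,10.2,1,0,0,0,10.2,1,0,0,0,10.2,1,0,0,0,10.2,1,0,0,0,10.2,1,0,0,0,10.2,1,0,0,0,10.2,1,0,0,0,0,1]
}}

```text
time: 3.3
tool_pos: [0.6003, 0.1704, 0.3274]
tcp_rot: [[-0.006, 1.0, 0.0], [1.0, 0.006, -0.0], [-0.0, 0.0, -1.0]]
force: [-0.5, -0.3, 0.4]
grip_width: 0.002
grip_force: 0.0
```

```bash
cat >> h.py <<'E'
def go(p,n=None):
    "rows needed to shift TCP to world p, in tool axes (cm)"
    s=monitor.get_state(); d=np.array(s["tcp_rot"]).T@(np.array(p)-s["tool_pos"])*100
    print("to",np.round(p,4),"tool shift cm",d.round(2),"max-rows",int(np.ceil(np.linalg.norm(d)/6)))
def st():
    s=monitor.get_state(); R=np.array(s["tcp_rot"])
    print("t",round(s["time"],2),"tcp",np.round(s["tool_pos"],4),"yawy",round(float(np.degrees(np.arctan2(R[1,1],R[0,1]))),2),"F",np.round(s["force"],1),"w",round(s["grip_width"],3),"gf",s["grip_force"],"q",np.round(s["qpos"],2))
E
python3 - <<'E'
from h import *
st(); c=camera_info("wrist"); im=grab_frame("wrist"); cv2.imwrite("pics/w0.png",im)
E=np.array(c["extrinsics"]);R=E[:3,:3];print("cam at",-R.T@E[:3,3],"axes rows",R.round(3).tolist(),c["fx"])
for l,z in (("valve_axis",.038),("lever",.038),("load_mark",.008),("test_mark",.008),("socket0",.034)):
    print(l); [print("  ",*m) for m in marks("wrist",l,z)]
E
```

```text
t 3.3 tcp [0.6003 0.1704 0.3274] yawy 0.34 F [-0.5 -0.3  0.4] w 0.002 gf 0.0 q [ 0.11  0.12  1.6  -0.    1.42  0.11]
cam at [0.59948291 0.24232618 0.46992164] axes rows [[1.0, 0.006, -0.0], [0.006, -0.959, 0.284], [0.002, -0.284, -0.959]] 325.8198808023015
valve_axis
   0.59 (260, 160) [0.6106 0.1573 0.038 ]
lever
   0.92 (290, 137) [0.6491 0.1887 0.038 ]
load_mark
   0.79 (314, 156) [0.6887 0.1587 0.008 ]
test_mark
   0.86 (269, 106) [0.6226 0.2272 0.008 ]
socket0
   0.72 (253, 313) [ 0.6017 -0.0872  0.034 ]
   0.67 (255, 227) [0.6039 0.0591 0.034 ]
```

View pics/w0.png

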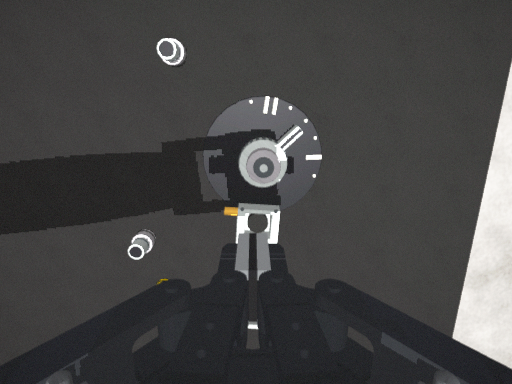

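Wrist view: the disc is centred near (262,152), the lever points up-right at (290,137), LOAD is the single bar at (314,157) and TEST the double bar at (270,105). Now I fit the manifold pose to these features.

```bash
cat > fit.py <<'E'
from h import *
from scipy.optimize import least_squares
c=camera_info("wrist"); im=cv2.imread("pics/w0.png"); g=cv2.cvtColor(im,cv2.COLOR_BGR2GRAY)
n,l,s,cen=cv2.connectedComponentsWithStats((g>150).astype(np.uint8))
pts=[]
for i in range(1,n):
    p=ray("wrist",*cen[i],.008,c)
    if 2<s[i,4]<120 and .055<np.hypot(*(p[:2]-[.611,.155]))<.09: pts.append((p,s[i,4])); print(cen[i].round(1),s[i,4],p.round(4))
# marks: LOAD 5deg, TEST pair about 85
bars=sorted([p for p in pts if p[1]>25],key=lambda t:t[0][1])
L=bars[0][0][:2]; T=np.mean([b[0][:2] for b in bars[1:]],axis=0)
def f(q):
    a,r=q[:2],.074; return np.r_[a+r*np.array([np.cos(q[2]+np.radians(5)),np.sin(q[2]+np.radians(5))])-L,a+r*np.array([np.cos(q[2]+np.radians(85)),np.sin(q[2]+np.radians(85))])-T]
r=least_squares(f,[.61,.157,0]); print(len(bars),"axis",r.x[:2].round(4),"phi deg",np.degrees(r.x[2]).round(2),r.fun.round(4))
E
python3 fit.py
```

```text
[265.8 104.4] 89 [0.618  0.2291 0.008 ]
[274.5 105.7] 80 [0.6299 0.2274 0.008 ]
[250.6 101.2] 16 [0.5971 0.2332 0.008 ]
[290.  107.4] 14 [0.6513 0.2253 0.008 ]
[305.5 120.1] 15 [0.6735 0.2083 0.008 ]
[314.7 137.5] 14 [0.6877 0.1844 0.008 ]
[313.7 156.7] 86 [0.6879 0.1569 0.008 ]
[313.6 175.4] 13 [0.6894 0.1294 0.008 ]
3 axis [0.6137 0.1547] phi deg -3.14 [-0.0002  0.0002  0.0002 -0.0002]
```

Call:
{"api": "arm_command", "payload": {
  "plan": [1.5,1.2,4,0,1,1.5,1.2,5,0,1,1.4,1.1,5,0,1,0,0,5,0,1,0,0,5,0,1,0,0,3,0,1,0,0,2.1,0,1,0,0,0,0,1]
}}

```text
time: 4.6
tool_pos: [0.6341, 0.2143, 0.0346]
tcp_rot: [[-0.004, 1.0, -0.003], [1.0, 0.004, -0.001], [-0.001, -0.003, -1.0]]
force: [-0.1, -0.2, 0.3]
grip_width: -0.0
grip_force: 0.0
```

```bash
python3 - <<'E'
from h import *
st(); go([.6352,.2147,.036]); go([.6677,.1732,.036])
im=grab_frame("wrist"); cv2.imwrite("pics/w1.png",im)
E
```

```text
t 4.6 tcp [0.6341 0.2143 0.0346] yawy 0.23 F [-0.1 -0.2  0.3] w -0.0 gf 0.0 q [ 0.17  0.49  1.7  -0.    0.96  0.17]
to [0.6352 0.2147 0.036 ] tool shift cm [ 0.04  0.11 -0.14] max-rows 1
to [0.6677 0.1732 0.036 ] tool shift cm [-4.12  3.34 -0.15] max-rows 1
```

View pics/w1.png

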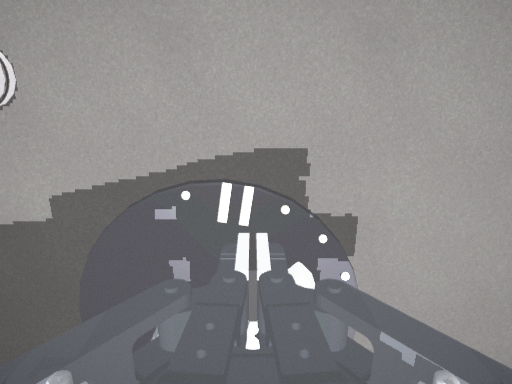

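Close view: the closed fingertips stand on the ccw side of the lever, clear of the ring and below the TEST bars at (235,203). Now the push.

Call:
{"api": "arm_command", "payload": {
  "plan": [-0.4,0.33,0,0,1,-0.4,0.33,0,0,1,-0.4,0.33,0,0,1,-0.4,0.33,0,0,1,-0.4,0.33,0,0,1,-0.4,0.33,0,0,1,-0.4,0.33,0,0,1,-0.4,0.33,0,0,1,-0.4,0.33,0,0,1,-0.45,0.33,0,0,1,0,0,0,0,1,0,0,0,0,1]
}}

```text
time: 6.15
tool_pos: [0.6686, 0.1737, 0.0362]
tcp_rot: [[-0.004, 1.0, 0.001], [1.0, 0.004, -0.001], [-0.001, 0.001, -1.0]]
force: [1.1, 0.6, -0.5]
grip_width: 0.0
grip_force: 0.2
```

Call:
{"api": "arm_command", "payload": {
  "plan": [1,0,0,0,1,1.5,0,0,0,1,0,0,-5,0,1,0,0,-5,0,1,0,-3,-5,0,0.5,0,-3,-5,0,0.5,0,0,-5,0,0.5,0,0,0,0,0.5]
}}

```text
time: 7.15
tool_pos: [0.6103, 0.2005, 0.2939]
tcp_rot: [[-0.005, 1.0, 0.013], [1.0, 0.005, 0.002], [0.002, 0.013, -1.0]]
force: [0.4, -0.6, -0.3]
grip_width: 0.498
grip_force: 0.0
```

```bash
cat > s.py <<'E'
from h import *
st(); im=grab_frame("wrist"); cv2.imwrite("pics/w2.png",im)
for l,z in (("lever",.038),("load_mark",.008),("socket0",.034)):
    print(l); [print("  ",*m) for m in marks("wrist",l,z)]
grab_frame("top")
for l,z in (("lever",.038),("sensor0",0.0)):
    print(l); [print("  ",*m) for m in marks("top",l,z,9)]
E
python3 s.py
```

```text
t 7.15 tcp [0.6103 0.2005 0.2939] yawy 0.3 F [ 0.4 -0.6 -0.3] w 0.498 gf 0.0 q [ 0.16  0.17  1.6  -0.    1.36  0.15]
lever
   0.77 (292, 189) [0.6603 0.1575 0.038 ]
load_mark
   0.65 (304, 180) [0.6782 0.1622 0.008 ]
socket0
   0.95 (245, 288) [0.5974 0.0152 0.034 ]
   0.68 (250, 258) [0.6039 0.0607 0.034 ]
   0.6 (240, 347) [ 0.5903 -0.0848  0.034 ]
   0.59 (247, 318) [ 0.6    -0.0354  0.034 ]
lever
   0.77 (212, 160) [0.6668 0.1455 0.038 ]
sensor0
   0.65 (249, 228) [0.4399 0.0273 0.    ]
   0.47 (338, 234) [ 0.4168 -0.2686  0.    ]
   0.43 (351, 210) [ 0.4935 -0.3167  0.    ]
   0.38 (347, 184) [ 0.5822 -0.3069  0.    ]
   0.37 (276, 220) [ 0.4637 -0.0649  0.    ]
```

View pics/w2.png

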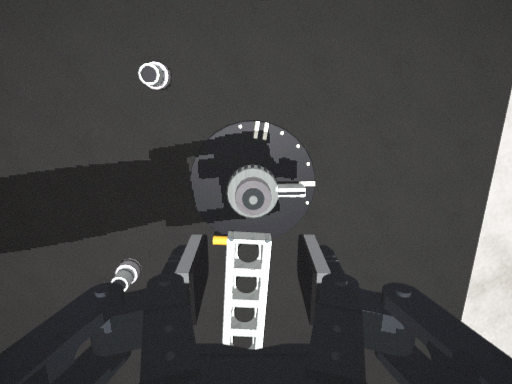

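The lever now lies on the single LOAD bar, at (292,190) and (308,184). Next I refine the sockets from this picture and locate the sensors.

```bash
cat > sk.py <<'E'
from h import *
c=camera_info("wrist"); g=cv2.cvtColor(cv2.imread("pics/w2.png"),cv2.COLOR_BGR2GRAY).astype(np.float32)
phi=np.radians(-3.14); ex=np.array([np.cos(phi),np.sin(phi)]); ey=np.array([-np.sin(phi),np.cos(phi)]); O=np.array([.6137,.1547])-.115*ey
print("O",O)
xs=np.arange(-.045,.0451,.0005); ys=np.arange(-.175,.0651,.0005)
X,Y=np.meshgrid(xs,ys); P=O+X[...,None]*ex+Y[...,None]*ey
uv=np.array([proj("wrist",[*p,.034],c) for p in P.reshape(-1,2)]).astype(np.float32).reshape(X.shape+(2,))
w=cv2.remap(g,uv[...,0],uv[...,1],cv2.INTER_LINEAR); np.save("w.npy",w)
cv2.imwrite("pics/rect.png",cv2.flip(cv2.resize(w,None,fx=1.5,fy=1.2),0))
for y0 in (.04,-.005,-.055):   # bars across the block: x edges
    r=w[np.abs(ys-y0)<.002].mean(0); b=np.where(r>150)[0]; print("bar",y0,"x",xs[b[0]].round(4),xs[b[-1]].round(4))
for x0 in (-.008,0,.008):
    r=w[:,np.abs(xs-x0)<.002].mean(1)>150; e=np.where(np.diff(r.astype(int)))[0]; print("x",x0,"edges y",ys[e].round(4)*1000)
E
python3 sk.py
```

```text
O [0.60740077 0.03987265]
bar 0.04 x -0.045 0.022
bar -0.005 x -0.0375 0.0215
bar -0.055 x -0.038 0.0215
x -0.008 edges y [-106.   -92.   -57.5  -42.   -39.5  -35.5   -8.    11.5   41.    49.
   51.    56.5]
x 0 edges y [-106.   -91.5  -57.   -43.   -35.5  -33.5   -8.    13.5   41.    48.5
   52.    56. ]
x 0.008 edges y [-119.   -91.   -90.   -86.   -74.   -30.5  -29.5   56.5][ WARN:0@1.672] global loadsave.cpp:1063 imwrite_ Unsupported depth image for selected encoder is fallbacked to CV_8U.
```

View pics/rect.png

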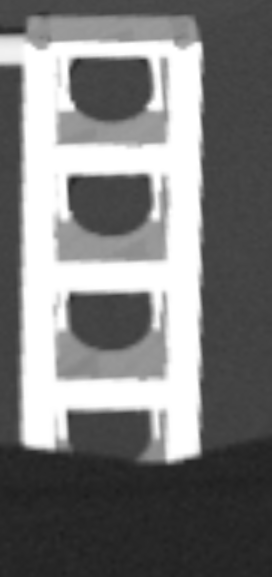

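The block is off by about 8 mm here. That picture was taken while the arm was still settling, and I read the camera pose later. I'll remeasure with the arm still, nearer the block.

Call:
{"api": "arm_command", "payload": {
  "plan": [-3,0,-2,0,0,-3,0,-2,0,0,0,0,0,0,0,0,0,0,0,0,0,0,0,0,0,0,0,0,0,0]
}}

```text
time: 8.25
tool_pos: [0.6081, 0.1397, 0.3252]
tcp_rot: [[-0.005, 1.0, -0.002], [1.0, 0.005, 0.0], [0.0, -0.002, -1.0]]
force: [0.2, 0.9, -0.5]
grip_width: 0.998
grip_force: 0.0
```

```bash
cat >> h.py <<'E'
import pickle
def snap(cam,name):
    ci=camera_info(cam); im=grab_frame(cam); cv2.imwrite(f"pics/{name}.png",im); pickle.dump(ci,open(name+".pkl","wb")); return ci,im
E
cat > fit2.py <<'E'
from h import *
from scipy.optimize import least_squares
import sys
name=sys.argv[1]; c=pickle.load(open(name+".pkl","rb")); im=cv2.imread(f"pics/{name}.png"); g=cv2.cvtColor(im,cv2.COLOR_BGR2GRAY)
n,l,s,cen=cv2.connectedComponentsWithStats((g>150).astype(np.uint8))
A=np.array([[*ray("wrist",*cen[i],.008,c)[:2],s[i,4]] for i in range(1,n) if 5<s[i,4]<250]); 
ang=np.radians([5,-15,25,45,65,105])
def f(q):
    m=[q[:2]+.074*np.array([np.cos(q[2]+a),np.sin(q[2]+a)]) for a in ang]
    u=q[2]+np.radians(85); t=q[:2]+.074*np.array([np.cos(u),np.sin(u)]); d=.006*np.array([-np.sin(u),np.cos(u)])
    return np.array([min(np.linalg.norm(A[:,:2]-p,axis=1)) for p in m[:1]+m[2:]+[t+d,t-d]])
best=min((least_squares(f,[.6137+a,.1547+b,-.05],loss="soft_l1",f_scale=.001,diff_step=1e-4) for a in(-.006,0,.006) for b in (-.006,0,.006)),key=lambda r:r.cost)
q=best.x; print("axis",q[:2].round(4),"phi",np.degrees(q[2]).round(2),"res mm",(f(q)*1e3).round(1))
ex=np.array([np.cos(q[2]),np.sin(q[2])]); ey=np.array([-ex[1],ex[0]]); O=q[:2]-.115*ey
print("sockets",[(O+ey*y).round(4).tolist() for y in(.02,-.03,-.08,-.13)])
xs=np.arange(-.045,.0451,.0005); ys=np.arange(-.175,.0651,.0005)
X,Y=np.meshgrid(xs,ys); P=O+X[...,None]*ex+Y[...,None]*ey
uv=np.array([proj("wrist",[*p,.034],c) for p in P.reshape(-1,2)]).astype(np.float32).reshape(X.shape+(2,))
w=cv2.remap(g,uv[...,0],uv[...,1],cv2.INTER_LINEAR)
for y0 in (.042,-.005,-.055,-.105):
    r=w[np.abs(ys-y0)<.002].mean(0); b=np.where(r>190)[0]
    if len(b): print("bar",y0,"x",xs[b[0]].round(4),xs[b[-1]].round(4))
for x0 in (-.006,.006):
    r=w[:,np.abs(xs-x0)<.002].mean(1)>190; e=np.where(np.diff(r.astype(int)))[0]; print("x",x0,"edges y",(ys[e]*1000).round(1))
E
python3 - <<'E'
from h import *
st(); snap("wrist","w3"); st()
E
python3 fit2.py w3
```

```text
t 8.25 tcp [0.6081 0.1397 0.3252] yawy 0.28 F [ 0.2  0.9 -0.5] w 0.998 gf 0.0 q [0.06 0.12 1.6  0.   1.42 0.06]
t 8.3 tcp [0.6082 0.1395 0.3255] yawy 0.27 F [ 0.1 -0.5 -0.3] w 0.995 gf 0.0 q [0.06 0.12 1.6  0.   1.42 0.06]
axis [0.6187 0.157 ] phi -0.41 res mm [22.2  3.7  2.   1.8  5.7  2.6  3.2]
sockets [[0.618, 0.062], [0.6177, 0.012], [0.6173, -0.038], [0.617, -0.088]]
bar -0.005 x -0.0415 0.0185
bar -0.055 x -0.044 0.016
bar -0.105 x -0.045 0.0135
x -0.006 edges y [-158.  -150.  -113.  -101.   -63.   -50.5  -13.    -1.5]
x 0.006 edges y [-157.   -34.5  -30.   -29.5  -26.    -0.5    8.5   15. ]
```

Two independent fits now agree to 1 mm: sockets at (.608,.060), (.6054,.010), (.6028,-.040), (.6002,-.090), angle −3°. Next I go over the nearest silver sensor, at about (.44,.026).

Call:
{"api": "arm_command", "payload": {
  "plan": [-2.3,-3.3,2.5,0,0.5,-2.3,-3.3,2.5,0,0.5,-2.3,-3.3,2.5,0,0.5,-2.3,-3.3,2.5,0,0.5,-2.2,-3.3,2.5,0,0.5,0,0,0,0,0.5,0,0,0,0,0.5,0,0,0,0,0.5]
}}

```text
time: 9.3
tool_pos: [0.4455, 0.0245, 0.203]
tcp_rot: [[-0.005, 1.0, 0.003], [1.0, 0.005, -0.0], [-0.0, 0.003, -1.0]]
force: [1.2, 0.6, 0.1]
grip_width: 0.5
grip_force: 0.0
```

```bash
cat > sen.py <<'E'
from h import *
import sys
from scipy.optimize import minimize
# usage: sen.py name x0 y0 : fit sensor on the bench near x0,y0
name=sys.argv[1]; p0=np.array([float(sys.argv[2]),float(sys.argv[3])])
st(); c,im=snap("wrist",name)
for m in marks("wrist","sensor0",0): print(*m)
def model(p,z0=0):
    M=np.zeros((768,1024),np.uint8); t=np.linspace(0,2*np.pi,40)
    for r,a,b in((.016,0,.02),(.012,.02,.046)):
        pts=np.array([2*proj("wrist",[p[0]+r*np.cos(k),p[1]+r*np.sin(k),z0+z],c) for z in(a,b) for k in t]).astype(np.int32)
        cv2.fillConvexPoly(M,cv2.convexHull(pts),1)
    return M
big=cv2.resize(im,(1024,768)); g=big.max(2)
bg=np.median(g); m=(g>bg+35).astype(np.uint8)
m=cv2.morphologyEx(m,cv2.MORPH_CLOSE,np.ones((5,5),np.uint8))
cs,_=cv2.findContours(m,cv2.RETR_EXTERNAL,cv2.CHAIN_APPROX_NONE)
q=2*proj("wrist",[*p0,.02],c); best=max((k for k in cs if cv2.contourArea(k)>400),key=lambda k:-np.linalg.norm(k[:,0].mean(0)-q))
B=np.zeros_like(m); cv2.drawContours(B,[best],-1,1,-1)
iou=lambda p:-(model(p)&B).sum()/(model(p)|B).sum()
if -iou(p0)<.05:
    u=best[:,0].mean(0)/2; p0=ray("wrist",*u,.02,c)[:2]
r=minimize(iou,p0,method="Nelder-Mead",options=dict(initial_simplex=p0+np.array([[0,0],[.006,0],[0,.006]]),xatol=1e-4,fatol=1e-4))
mean=cv2.mean(big,B)[:3]
print("sensor",r.x.round(4),"IoU",round(-r.fun,3),"blob bbox512",np.array(cv2.boundingRect(best))//2,"BGR",np.round(mean)); go([*r.x,.025])
u,v=(proj("wrist",[*r.x,.02],c)).astype(int); cv2.imwrite(f"pics/{name}c.png",cv2.resize(im[max(0,v-70):v+70,max(0,u-90):u+90],None,fx=4,fy=4))
E
python3 sen.py a1 .44 .026
```

```text
t 9.3 tcp [0.4455 0.0245 0.203 ] yawy 0.27 F [1.2 0.6 0.1] w 0.5 gf 0.0 q [-0.17 -0.22  2.15  0.    1.21 -0.18]
0.94 (241, 163) [0.4333 0.0252 0.    ]
0.91 (260, 235) [ 0.4546 -0.059   0.    ]
sensor [0.4682 0.0401] IoU -0.0 blob bbox512 [225 150  31  35] BGR [106. 105. 104.]
to [0.4682 0.0401 0.025 ] tool shift cm [ 1.55  2.28 17.75] max-rows 3sen.py:20: RuntimeWarning: overflow encountered in scalar negative
  iou=lambda p:-(model(p)&B).sum()/(model(p)|B).sum()
```

View pics/a1c.png

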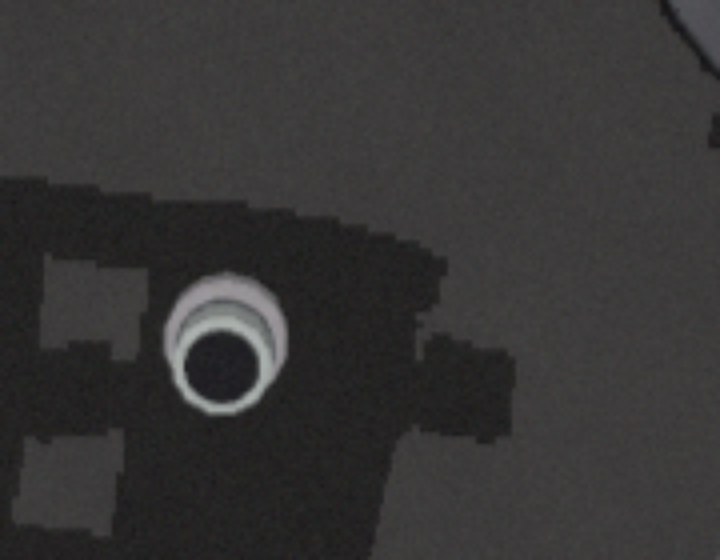

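The crop shows a silver sensor at about (241,163), not yellow. I'll fix the uint negation bug in the fit.

```bash
sed -i 's/iou=lambda p:.*/iou=lambda p:-float((model(p)\&B).sum())\/float((model(p)|B).sum())/' sen.py; python3 sen.py a2 .435 .025
```

```text
t 9.4 tcp [0.4451 0.0245 0.2025] yawy 0.27 F [ 0.3 -0.1 -0.7] w 0.501 gf 0.0 q [-0.17 -0.22  2.15  0.    1.21 -0.18]
0.96 (263, 238) [ 0.4576 -0.062   0.    ]
0.56 (241, 161) [0.4325 0.0281 0.    ]
0.46 (396, 277) [ 0.6177 -0.1129  0.    ]
sensor [0.4332 0.0239] IoU 0.888 blob bbox512 [225 151  30  35] BGR [107. 106. 105.]
to [0.4332 0.0239 0.025 ] tool shift cm [-0.05 -1.17 17.69] max-rows 3
```

Call:
{"api": "arm_command", "payload": {
  "plan": [0,-0.6,4,0,0.5,0,-0.6,5,0,0.5,0,0,4,0,0.5,0,0,2.8,0,0.5,0,0,1.9,0,0.5,0,0,0,0,0.5,0,0,0,0,0.8,0,0,0,0,0.8,0,0,0,0,0.9,0,0,0,0,0.9],
  "grip_force": 60
}}

```text
time: 10.75
tool_pos: [0.433, 0.0241, 0.0255]
tcp_rot: [[-0.004, 1.0, 0.003], [1.0, 0.004, -0.0], [-0.0, 0.003, -1.0]]
force: [-0.6, -0.1, 4.6]
grip_width: 0.255
grip_force: 59.0
```

Call:
{"api": "arm_command", "payload": {
  "plan": [0,0,-2,0,0.9,0,0,-5,0,0.9,0,0,-5,0,0.9,0,0,0,0,0.9,0,0,0,0,0.9,0,0,0,0,0.9]
}}

```text
time: 11.5
tool_pos: [0.4304, 0.0245, 0.1422]
tcp_rot: [[-0.004, 1.0, -0.004], [1.0, 0.004, 0.001], [0.001, -0.004, -1.0]]
force: [-1.0, 0.8, -1.0]
grip_width: 0.256
grip_force: 59.0
```

```bash
python3 - <<'E'
from h import *
st(); c,im=snap("wrist","g1"); cv2.imwrite("pics/g1v.png",im[120:384,130:400]);go([.608,.0602,.075])
E
```

```text
t 11.5 tcp [0.4304 0.0245 0.1422] yawy 0.22 F [-1.   0.8 -1. ] w 0.256 gf 59.0022611618042 q [-0.18 -0.17  2.23 -0.    1.09 -0.18]
to [0.608  0.0602 0.075 ] tool shift cm [ 3.5  17.79  6.67] max-rows 4
```

View pics/g1v.png

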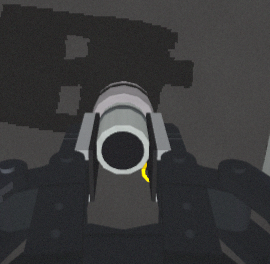

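Gripped and upright. I carry it over socket 0 and check the offset before lowering.

Call:
{"api": "arm_command", "payload": {
  "plan": [0.7,3.6,0,0,0.9,0.7,3.6,0,0,0.9,0.7,3.6,0,0,0.9,0.7,3.6,0,0,0.9,0.7,3.4,0,0,0.9,0,0,3.5,0,0.9,0,0,3.1,0,0.9,0,0,0,0,0.9,0,0,0,0,0.9,0,0,0,0,0.9]
}}

```text
time: 12.8
tool_pos: [0.611, 0.0598, 0.0802]
tcp_rot: [[-0.004, 1.0, 0.003], [1.0, 0.004, -0.0], [-0.0, 0.003, -1.0]]
force: [0.1, 0.3, -0.4]
grip_width: 0.254
grip_force: 59.0
```

```bash
python3 - <<'E'
from h import *
st(); c,im=snap("wrist","p1"); cv2.imwrite("pics/p1v.png",cv2.resize(im[120:384,130:400],None,fx=2,fy=2)); go([.608,.0602,.045])
E
```

```text
t 12.8 tcp [0.611  0.0598 0.0802] yawy 0.22 F [ 0.1  0.3 -0.4] w 0.254 gf 59.0374231338501 q [-0.07  0.32  1.84  0.    0.99 -0.07]
to [0.608  0.0602 0.045 ] tool shift cm [ 0.04 -0.3   3.52] max-rows 1
```

View pics/p1v.png

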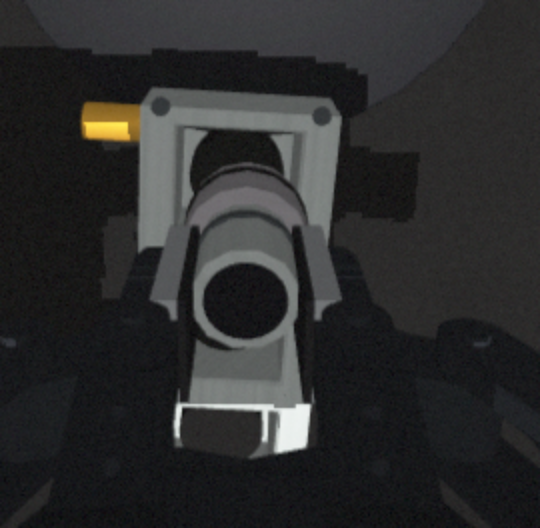

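The foot sits slightly right of the socket mouth, matching the computed 3 mm. I correct that and lower.

Call:
{"api": "arm_command", "payload": {
  "plan": [0,-0.3,0,0,0.9,0,0,0,0,0.9,0,0,1,0,0.9,0,0,1,0,0.9,0,0,0.6,0,0.9,0,0,0.4,0,0.9,0,0,0.2,0,0.9,0,0,0,0,0.9,0,0,0,0,0.9]
}}

```text
time: 13.98
tool_pos: [0.6065, 0.0599, 0.0469]
tcp_rot: [[-0.004, 1.0, -0.001], [1.0, 0.004, -0.0], [-0.0, -0.001, -1.0]]
force: [-3.9, 0.4, 5.6]
grip_width: 0.255
grip_force: 59.7
```

Call:
{"api": "arm_command", "payload": {
  "plan": [0,-0.2,0,0,0.9,0,0,0.15,0,0.9,0,0,0.15,0,0.9,0,0,0.15,0,0.9,0,0,0.15,0,0.9,0,0,0,0,0.9]
}}

```text
time: 14.72
tool_pos: [0.6062, 0.0599, 0.0418]
tcp_rot: [[-0.004, 1.0, 0.003], [1.0, 0.004, 0.0], [-0.0, 0.003, -1.0]]
force: [-1.1, 0.5, 6.2]
grip_width: 0.254
grip_force: 59.8
```

Call:
{"api": "arm_command", "payload": {
  "plan": [0,-0.05,0.15,0,0.9,0,0,0.15,0,0.9,0,0,0.15,0,0.9,0,0,0.1,0,0.9,0,0,0,0,0.9,0,0,0,0,0.9]
}}

```text
time: 15.48
tool_pos: [0.6064, 0.0599, 0.0393]
tcp_rot: [[-0.004, 1.0, 0.003], [1.0, 0.004, -0.0], [-0.0, 0.003, -1.0]]
force: [-5.7, 0.7, 18.0]
grip_width: 0.255
grip_force: 61.1
```

Call:
{"api": "arm_command", "payload": {
  "plan": [0,0,0,0,0.5,0,0,0,0,0.5,0,0,-1,0,0.5,0,0,-5,0,0.5,0,0,-5,0,0.5,0,0,-5,0,0.5]
}}

```text
time: 16.23
tool_pos: [0.6041, 0.0599, 0.1965]
tcp_rot: [[-0.004, 1.0, 0.0], [1.0, 0.004, -0.0], [-0.0, 0.0, -1.0]]
force: [0.7, -0.8, -0.4]
grip_width: 0.501
grip_force: 0.0
```

Call:
{"api": "arm_command", "payload": {
  "plan": [5.2,-2.5,0,0,0.5,5.2,-2.5,0,0,0.5,5.2,-2.5,0,0,0.5,5.2,-2.5,0,0,0.5,5.0,-2.5,0,0,0.5,0,0,0,0,0.5,0,0,0,0,0.5,0,0,0,0,0.5]
}}

```text
time: 17.23
tool_pos: [0.479, 0.3163, 0.1948]
tcp_rot: [[-0.002, 1.0, 0.0], [1.0, 0.002, -0.0], [-0.0, 0.0, -1.0]]
force: [0.0, 0.3, 0.5]
grip_width: 0.495
grip_force: 0.0
```

```bash
python3 sen.py b1 .479 .317; python3 - <<'E'
from h import *
im=grab_frame("top"); cv2.imwrite("pics/t1.png",im)
for l in ("sensor0","lever"): print(l,*marks("top",l,0,9),sep="\n")
E
```

```text
t 17.23 tcp [0.479  0.3163 0.1948] yawy 0.12 F [0.  0.3 0.5] w 0.495 gf 0.0 q [ 0.41  0.1   1.86 -0.    1.18  0.41]
0.61 (355, 371) [0.6111 0.0461 0.    ]
sensor [0.4961 0.2924] IoU 0.911 blob bbox512 [253 173  31  38] BGR [204. 203. 202.]
to [0.4961 0.2924 0.025 ] tool shift cm [-2.38  1.71 16.98] max-rows 3
sensor0
(0.66, (172, 214), array([0.4891, 0.2877, 0.    ]))
(0.63, (346, 185), array([ 0.5798, -0.3011,  0.    ]))
(0.6, (239, 177), array([0.6113, 0.0598, 0.    ]))
(0.59, (276, 221), array([ 0.461 , -0.0661,  0.    ]))
(0.57, (349, 210), array([ 0.4947, -0.3094,  0.    ]))
(0.5, (338, 232), array([ 0.4211, -0.2717,  0.    ]))
lever
(0.68, (210, 159), array([0.6766, 0.1576, 0.    ]))
(0.24, (386, 169), array([ 0.6323, -0.4382,  0.    ]))
```

View pics/b1.png

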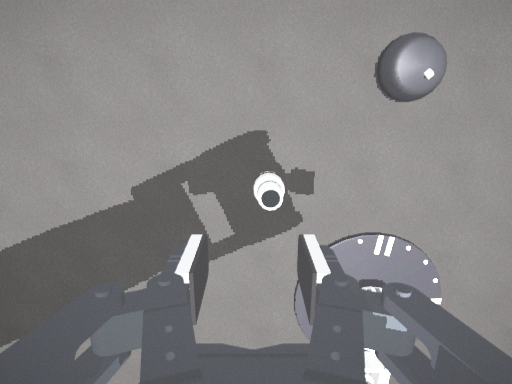

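A silver sensor at (268,190), with IoU 0.91; the mouse, at (412,67), is well clear. Grasping it.

Call:
{"api": "arm_command", "payload": {
  "plan": [-1.2,0.85,3,0,0.5,-1.2,0.85,4,0,0.5,0,0,4,0,0.5,0,0,3.8,0,0.5,0,0,2.2,0,0.5,0,0,0,0,0.5,0,0,0,0,0.5,0,0,0,0,0.8,0,0,0,0,0.9,0,0,0,0,0.9,0,0,0,0,0.9]
}}

```text
time: 18.85
tool_pos: [0.4965, 0.294, 0.0267]
tcp_rot: [[-0.004, 1.0, 0.003], [1.0, 0.004, 0.001], [0.001, 0.003, -1.0]]
force: [-1.7, 0.2, 6.6]
grip_width: 0.254
grip_force: 58.8
```

```bash
python3 - <<'E'
from h import *
st(); go([.605,.0102,.14])
E
```

```text
t 18.85 tcp [0.4965 0.294  0.0267] yawy 0.23 F [-1.7  0.2  6.6] w 0.254 gf 58.78645062446594 q [ 0.36  0.33  1.94 -0.    0.87  0.35]
to [0.605  0.0102 0.14  ] tool shift cm [-28.41  10.76 -11.33] max-rows 6
```

Call:
{"api": "arm_command", "payload": {
  "plan": [0,0,-2,0,0.9,0,0,-5,0,0.9,0,0,-4.3,0,0.9,-4.7,1.78,0,0,0.9,-4.7,1.78,0,0,0.9,-4.7,1.78,0,0,0.9,-4.7,1.78,0,0,0.9,-4.7,1.78,0,0,0.9,-4.7,1.78,0,0,0.9,0,0,3.2,0,0.9,0,0,3,0,0.9,0,0,0,0,0.9]
}}

```text
time: 20.35
tool_pos: [0.6008, 0.0121, 0.0735]
tcp_rot: [[-0.003, 1.0, -0.006], [1.0, 0.003, 0.001], [0.001, -0.006, -1.0]]
force: [0.1, 0.1, -0.8]
grip_width: 0.258
grip_force: 59.0
```

Call:
{"api": "arm_command", "payload": {
  "plan": [0,0,0,0,0.9,0,0,0,0,0.9]
}}

```text
time: 20.6
tool_pos: [0.6045, 0.012, 0.078]
tcp_rot: [[-0.004, 1.0, 0.004], [1.0, 0.004, -0.001], [-0.001, 0.004, -1.0]]
force: [-0.1, -0.1, -0.5]
grip_width: 0.254
grip_force: 59.0
```

```bash
python3 - <<'E'
from h import *
st(); c,im=snap("wrist","p2"); cv2.imwrite("pics/p2v.png",cv2.resize(im[120:384,130:400],None,fx=2,fy=2)); go([.6035,.0118,.049])
E
```

```text
t 20.6 tcp [0.6045 0.012  0.078 ] yawy 0.24 F [-0.1 -0.1 -0.5] w 0.254 gf 59.00147616863251 q [-0.15  0.3   1.86  0.    0.98 -0.15]
to [0.6035 0.0118 0.049 ] tool shift cm [-0.01 -0.1   2.88] max-rows 1
```

View pics/p2v.png

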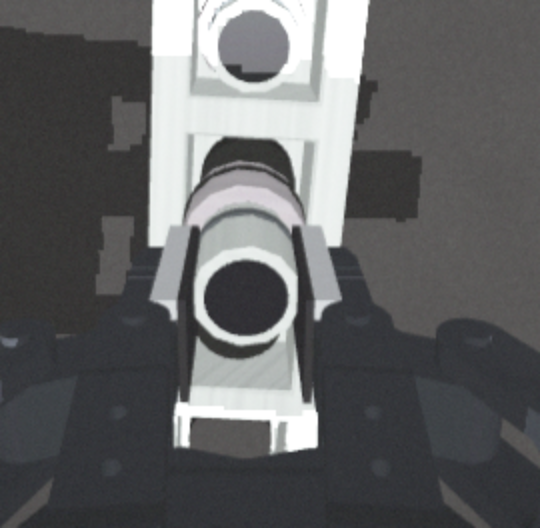

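The foot is within about 2 mm of the mouth's centre, and the first sensor stands in its socket at (253,45). Lowering and pressing.

Call:
{"api": "arm_command", "payload": {
  "plan": [0,0.05,1,0,0.9,0,0,1,0,0.9,0,0,0.5,0,0.9,0,0,0.3,0,0.9,0,0,0.1,0,0.9,0,0,0,0,0.9,0,0,0,0,0.9]
}}

```text
time: 21.52
tool_pos: [0.6032, 0.012, 0.0476]
tcp_rot: [[-0.004, 1.0, -0.002], [1.0, 0.004, 0.0], [0.0, -0.002, -1.0]]
force: [-3.7, -0.1, 5.8]
grip_width: 0.254
grip_force: 59.6
```

Call:
{"api": "arm_command", "payload": {
  "plan": [0,0,0.15,0,0.9,0,0,0.15,0,0.9,0,0,0.15,0,0.9,0,0,0.15,0,0.9,0,0,0.1,0,0.9,0,0,0,0,0.9]
}}

```text
time: 22.28
tool_pos: [0.6032, 0.012, 0.0408]
tcp_rot: [[-0.004, 1.0, -0.003], [1.0, 0.004, 0.0], [0.0, -0.003, -1.0]]
force: [-5.0, 0.8, 6.9]
grip_width: 0.255
grip_force: 59.8
```

Call:
{"api": "arm_command", "payload": {
  "plan": [0,-0.1,0.1,0,0.9,0,0,0.1,0,0.9,0,0,0.1,0,0.9,0,0,0,0,0.9,0,0,0,0,0.9]
}}

```text
time: 22.9
tool_pos: [0.6033, 0.0119, 0.0406]
tcp_rot: [[-0.004, 1.0, -0.001], [1.0, 0.004, -0.0], [-0.0, -0.001, -1.0]]
force: [-8.4, 1.7, 16.4]
grip_width: 0.257
grip_force: 60.9
```

Call:
{"api": "arm_command", "payload": {
  "plan": [0,0,0,0,0.5,0,0,0,0,0.5,0,0,-1,0,0.5,0,0,-5,0,0.5,0,0,-5,0,0.5,0,0,-5,0,0.5]
}}

```text
time: 23.65
tool_pos: [0.6026, 0.0119, 0.1987]
tcp_rot: [[-0.004, 1.0, 0.0], [1.0, 0.004, -0.0], [-0.0, 0.0, -1.0]]
force: [0.4, -0.2, -0.2]
grip_width: 0.499
grip_force: 0.0
```

Call:
{"api": "arm_command", "payload": {
  "plan": [-5.25,-0.4,0,0,0.5,-5.25,-0.4,0,0,0.5,-5.25,-0.4,0,0,0.5,-5.25,-0.4,0,0,0.5,-5.25,-0.4,0,0,0.5,-5.25,-0.4,0,0,0.5,0,0,0,0,0.5,0,0,0,0,0.5,0,0,0,0,0.5,0,0,0,0,0.5]
}}

```text
time: 24.9
tool_pos: [0.5803, -0.3019, 0.197]
tcp_rot: [[-0.006, 1.0, 0.0], [1.0, 0.006, 0.0], [0.0, 0.0, -1.0]]
force: [-0.3, 0.1, 0.2]
grip_width: 0.504
grip_force: 0.0
```

```bash
python3 sen.py d1 .58 -.303
```

```text
t 24.9 tcp [ 0.5803 -0.3019  0.197 ] yawy 0.32 F [-0.3  0.1  0.2] w 0.504 gf 0.0 q [-0.63  0.27  1.66  0.    1.21 -0.64]
0.6 (173, 170) [ 0.495  -0.3079  0.    ]
0.55 (258, 174) [ 0.5857 -0.312  -0.    ]
sensor [ 0.5857 -0.3096] IoU 0.919 blob bbox512 [242 158  32  37] BGR [200. 198. 198.]
to [ 0.5857 -0.3096  0.025 ] tool shift cm [-0.73  0.54 17.19] max-rows 3
```

View pics/d1.png

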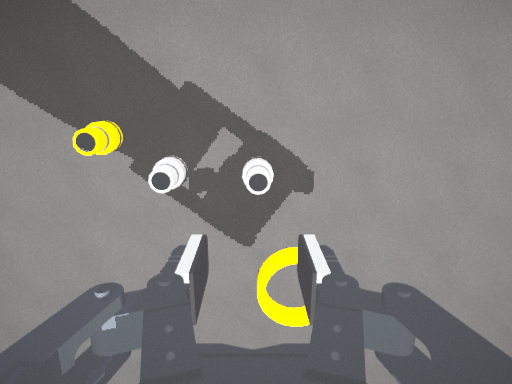

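Candidates: silver at (258,176) and (170,172), yellow at (95,140). I take the silver one at (258,176).

Call:
{"api": "arm_command", "payload": {
  "plan": [-0.4,0.25,3,0,0.5,-0.35,0.25,4,0,0.5,0,0,4,0,0.5,0,0,3.8,0,0.5,0,0,2.3,0,0.5,0,0,0,0,0.5,0,0,0,0,0.5,0,0,0,0,0.8,0,0,0,0,0.9,0,0,0,0,0.9,0,0,0,0,0.9]
}}

```text
time: 26.38
tool_pos: [0.5862, -0.3117, 0.0283]
tcp_rot: [[-0.004, 1.0, 0.003], [1.0, 0.004, -0.002], [-0.002, 0.003, -1.0]]
force: [-0.9, 0.3, 6.6]
grip_width: 0.253
grip_force: 58.7
```

```bash
python3 - <<'E'
from h import *
st(); go([.602,-.0398,.14])
E
```

```text
t 26.38 tcp [ 0.5862 -0.3117  0.0283] yawy 0.22 F [-0.9  0.3  6.6] w 0.253 gf 58.70661377906799 q [-0.64  0.48  1.72 -0.    0.93 -0.64]
to [ 0.602  -0.0398  0.14  ] tool shift cm [ 27.16   1.71 -11.22] max-rows 5
```

Call:
{"api": "arm_command", "payload": {
  "plan": [0,0,-2,0,0.9,0,0,-5,0,0.9,0,0,-4.2,0,0.9,5.4,0.3,0,0,0.9,5.4,0.3,0,0,0.9,5.4,0.3,0,0,0.9,5.4,0.3,0,0,0.9,5.35,0.3,0,0,0.9,0,0,3,0,0.9,0,0,3,0,0.9,0,0,0,0,0.9,0,0,0,0,0.9]
}}

```text
time: 27.88
tool_pos: [0.5997, -0.0414, 0.0793]
tcp_rot: [[-0.004, 1.0, 0.002], [1.0, 0.004, -0.0], [-0.0, 0.002, -1.0]]
force: [0.3, -0.2, -1.1]
grip_width: 0.253
grip_force: 59.0
```

Call:
{"api": "arm_command", "payload": {
  "plan": [0,0,0,0,0.9,0,0,0,0,0.9]
}}

```text
time: 28.12
tool_pos: [0.5997, -0.0415, 0.0792]
tcp_rot: [[-0.003, 1.0, 0.002], [1.0, 0.003, -0.001], [-0.001, 0.002, -1.0]]
force: [0.8, -0.9, -0.8]
grip_width: 0.255
grip_force: 59.0
```

```bash
python3 - <<'E'
from h import *
st(); c,im=snap("wrist","p3"); cv2.imwrite("pics/p3v.png",cv2.resize(im[120:384,130:400],None,fx=2,fy=2)); go([.602,-.0419,.0505])
E
```

```text
t 28.12 tcp [ 0.5997 -0.0415  0.0792] yawy 0.2 F [ 0.8 -0.9 -0.8] w 0.255 gf 58.951027393341064 q [-0.24  0.29  1.87  0.    0.98 -0.24]
to [ 0.602  -0.0419  0.0505] tool shift cm [-0.05  0.24  2.84] max-rows 1
```

View pics/p3v.png

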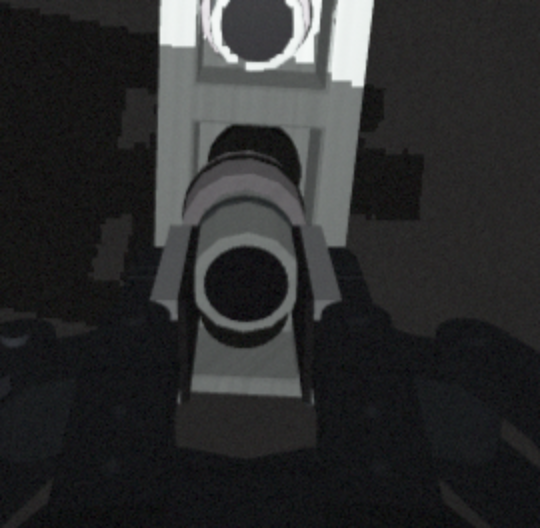

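The foot sits left of the mouth by about 2.5 mm, as computed. Correcting and lowering.

Call:
{"api": "arm_command", "payload": {
  "plan": [0,0.25,0,0,0.9,0,0,1,0,0.9,0,0,1,0,0.9,0,0,0.5,0,0.9,0,0,0.3,0,0.9,0,0,0.1,0,0.9,0,0,0,0,0.9,0,0,0,0,0.9]
}}

```text
time: 29.18
tool_pos: [0.6007, -0.0409, 0.0496]
tcp_rot: [[-0.004, 1.0, -0.003], [1.0, 0.004, 0.0], [0.0, -0.003, -1.0]]
force: [-5.2, 0.4, 4.9]
grip_width: 0.254
grip_force: 59.6
```

Call:
{"api": "arm_command", "payload": {
  "plan": [0,0,0.15,0,0.9,0,0,0.15,0,0.9,0,0,0.15,0,0.9,0,0,0.15,0,0.9,0,0,0.1,0,0.9,0,0,0,0,0.9]
}}

```text
time: 29.92
tool_pos: [0.6007, -0.041, 0.0428]
tcp_rot: [[-0.004, 1.0, -0.003], [1.0, 0.004, 0.0], [0.0, -0.003, -1.0]]
force: [-5.0, 1.3, 6.8]
grip_width: 0.252
grip_force: 59.8
```

Call:
{"api": "arm_command", "payload": {
  "plan": [0,-0.1,0.1,0,0.9,0,0,0.1,0,0.9,0,0,0.1,0,0.9,0,0,0,0,0.9,0,0,0,0,0.9]
}}

```text
time: 30.55
tool_pos: [0.6007, -0.041, 0.0422]
tcp_rot: [[-0.004, 1.0, -0.002], [1.0, 0.004, 0.0], [0.0, -0.002, -1.0]]
force: [-7.8, 1.8, 14.0]
grip_width: 0.254
grip_force: 60.7
```

Call:
{"api": "arm_command", "payload": {
  "plan": [0,0,0,0,0.5,0,0,0,0,0.5,0,0,-1,0,0.5,0,0,-5,0,0.5,0,0,-5,0,0.5,0,0,-4.5,0,0.5]
}}

```text
time: 31.3
tool_pos: [0.6007, -0.0412, 0.1962]
tcp_rot: [[-0.004, 1.0, 0.001], [1.0, 0.004, -0.0], [-0.0, 0.001, -1.0]]
force: [0.7, 0.2, -0.1]
grip_width: 0.496
grip_force: 0.0
```

Call:
{"api": "arm_command", "payload": {
  "plan": [-5.35,-2.1,0,0,0.5,-5.35,-2.1,0,0,0.5,-5.35,-2.1,0,0,0.5,-5.35,-2.1,0,0,0.5,-5.35,-2.1,0,0,0.5,0,0,0,0,0.5,0,0,0,0,0.5,0,0,0,0,0.5,0,0,0,0,0.5]
}}

```text
time: 32.42
tool_pos: [0.497, -0.3078, 0.1939]
tcp_rot: [[-0.006, 1.0, 0.0], [1.0, 0.006, 0.0], [0.0, 0.0, -1.0]]
force: [0.1, 0.8, 0.3]
grip_width: 0.497
grip_force: 0.0
```

```bash
python3 sen.py c1 .495 -.308
```

```text
t 32.42 tcp [ 0.497  -0.3078  0.1939] yawy 0.34 F [0.1 0.8 0.3] w 0.497 gf 0.0 q [-0.73  0.12  1.84  0.    1.18 -0.73]
0.86 (252, 166) [ 0.4963 -0.3079  0.    ]
0.57 (185, 131) [ 0.4277 -0.2721  0.    ]
sensor [ 0.4949 -0.3084] IoU 0.926 blob bbox512 [234 152  32  37] BGR [200. 198. 198.]
to [ 0.4949 -0.3084  0.025 ] tool shift cm [-0.03 -0.2  16.89] max-rows 3
```

Mean colour is grey (200,198,198), so this is the silver one; the yellow is at (185,131). Grasping.

Call:
{"api": "arm_command", "payload": {
  "plan": [0,-0.2,3,0,0.5,0,0,4,0,0.5,0,0,4,0,0.5,0,0,3.7,0,0.5,0,0,2.1,0,0.5,0,0,0,0,0.5,0,0,0,0,0.5,0,0,0,0,0.8,0,0,0,0,0.9,0,0,0,0,0.9,0,0,0,0,0.9]
}}

```text
time: 33.9
tool_pos: [0.4955, -0.3099, 0.0277]
tcp_rot: [[-0.004, 1.0, 0.002], [1.0, 0.004, -0.002], [-0.002, 0.002, -1.0]]
force: [-1.1, 0.8, 6.2]
grip_width: 0.254
grip_force: 58.8
```

```bash
python3 - <<'E'
from h import *
st(); go([.599,-.0897,.14])
E
```

```text
t 33.9 tcp [ 0.4955 -0.3099  0.0277] yawy 0.22 F [-1.1  0.8  6.2] w 0.254 gf 58.77074182033539 q [-0.73  0.34  1.92  0.    0.88 -0.74]
to [ 0.599  -0.0897  0.14  ] tool shift cm [ 21.96  10.46 -11.25] max-rows 5
```

Call:
{"api": "arm_command", "payload": {
  "plan": [0,0,-2,0,0.9,0,0,-5,0,0.9,0,0,-4.2,0,0.9,4.35,2.1,0,0,0.9,4.35,2.1,0,0,0.9,4.35,2.1,0,0,0.9,4.35,2.1,0,0,0.9,4.4,2.1,0,0,0.9,0,0,3,0,0.9,0,0,3,0,0.9,0,0,0,0,0.9,0,0,0,0,0.9]
}}

```text
time: 35.4
tool_pos: [0.5994, -0.091, 0.0794]
tcp_rot: [[-0.004, 1.0, 0.002], [1.0, 0.004, -0.001], [-0.001, 0.002, -1.0]]
force: [-0.1, -0.4, -0.3]
grip_width: 0.258
grip_force: 59.0
```

Call:
{"api": "arm_command", "payload": {
  "plan": [0,0,0,0,0.9,0,0,0,0,0.9]
}}

```text
time: 35.65
tool_pos: [0.5994, -0.0911, 0.0793]
tcp_rot: [[-0.004, 1.0, 0.002], [1.0, 0.004, -0.001], [-0.001, 0.002, -1.0]]
force: [-0.1, -0.8, -1.4]
grip_width: 0.256
grip_force: 59.0
```

```bash
python3 - <<'E'
from h import *
st(); c,im=snap("wrist","p4"); cv2.imwrite("pics/p4v.png",cv2.resize(im[120:384,130:400],None,fx=2,fy=2)); go([.600,-.0912,.0505])
E
```

```text
t 35.65 tcp [ 0.5994 -0.0911  0.0793] yawy 0.2 F [-0.1 -0.8 -1.4] w 0.256 gf 58.97301256656647 q [-0.32  0.3   1.86  0.    0.98 -0.32]
to [ 0.6    -0.0912  0.0505] tool shift cm [-0.02  0.08  2.85] max-rows 1
```

View pics/p4v.png

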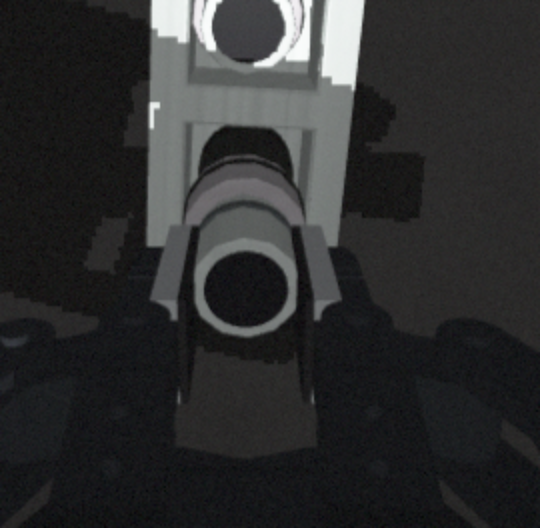

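The foot sits centred over the last mouth. Lowering and pressing.

Call:
{"api": "arm_command", "payload": {
  "plan": [0,0,0,0,0.9,0,0,1,0,0.9,0,0,1,0,0.9,0,0,0.5,0,0.9,0,0,0.3,0,0.9,0,0,0.1,0,0.9,0,0,0,0,0.9,0,0,0,0,0.9]
}}

```text
time: 36.7
tool_pos: [0.5983, -0.0905, 0.0494]
tcp_rot: [[-0.004, 1.0, -0.001], [1.0, 0.004, 0.0], [0.0, -0.001, -1.0]]
force: [-4.6, 1.4, 5.0]
grip_width: 0.255
grip_force: 59.6
```

Call:
{"api": "arm_command", "payload": {
  "plan": [0,-0.05,0.15,0,0.9,0,0,0.15,0,0.9,0,0,0.15,0,0.9,0,0,0.15,0,0.9,0,0,0.15,0,0.9,0,0,0,0,0.9,0,0,0,0,0.9]
}}

```text
time: 37.58
tool_pos: [0.5983, -0.0906, 0.0423]
tcp_rot: [[-0.004, 1.0, -0.0], [1.0, 0.004, 0.0], [0.0, -0.0, -1.0]]
force: [-2.5, 0.8, 5.9]
grip_width: 0.252
grip_force: 59.8
```

Call:
{"api": "arm_command", "payload": {
  "plan": [0,0,0.1,0,0.9,0,0,0.1,0,0.9,0,0,0.1,0,0.9,0,0,0,0,0.9,0,0,0,0,0.9]
}}

```text
time: 38.2
tool_pos: [0.5984, -0.0906, 0.0416]
tcp_rot: [[-0.004, 1.0, -0.001], [1.0, 0.004, 0.0], [0.0, -0.001, -1.0]]
force: [-8.2, 2.0, 17.1]
grip_width: 0.254
grip_force: 60.8
```

All four are seated: measured origin height is about 14 mm, with 14–18 N against the stop each time. I release, rise and check numerically from above, having used up my picture views.

Call:
{"api": "arm_command", "payload": {
  "plan": [0,0,0,0,0.5,0,0,0,0,0.5,0,0,-1,0,0.5,0,0,-5,0,0.5,0,0,-5,0,0.5,0,0,-5,0,0.5,0,0,-5,0,0.5,0,0,-5,0,0.5]
}}

```text
time: 39.2
tool_pos: [0.598, -0.0906, 0.3004]
tcp_rot: [[-0.004, 1.0, 0.001], [1.0, 0.004, -0.0], [-0.0, 0.001, -1.0]]
force: [0.5, 0.5, 0.1]
grip_width: 0.501
grip_force: 0.0
```

Call:
{"api": "arm_command", "payload": {
  "plan": [4.4,1.5,0,0,1,4.4,1.5,0,0,1,4.4,1.5,0,0,1,4.4,1.4,0,0,1,4.4,1.4,0,0,1,0,0,0,0,1,0,0,0,0,1,0,0,0,0,1,0,0,0,0,1]
}}

```text
time: 40.33
tool_pos: [0.6702, 0.1285, 0.2985]
tcp_rot: [[-0.002, 1.0, 0.0], [1.0, 0.002, -0.0], [-0.0, 0.0, -1.0]]
force: [0.7, 0.1, 0.9]
grip_width: 0.002
grip_force: 0.0
```

```bash
cat > chk.py <<'E'
from h import *
st(); c,im=snap("wrist","k1"); g=cv2.GaussianBlur(cv2.cvtColor(cv2.resize(im,(1024,768),interpolation=cv2.INTER_CUBIC),cv2.COLOR_BGR2GRAY),(3,3),0)
print("lever",*marks("wrist","lever",.038)); print(*marks("wrist","sensor0",.014))
# stem-top inner dark disc: circles -> implied xy at top z .060 and apparent diameter
cs=cv2.HoughCircles(g,cv2.HOUGH_GRADIENT,1,25,param1=120,param2=15,minRadius=10,maxRadius=26)
for u,v,r in (cs[0] if cs is not None else []):
    p=ray("wrist",u/2,v/2,.060,c)
    if .56<p[0]<.65 and -.13<p[1]<.09: print((round(u/2,1),round(v/2,1)),p.round(4),"r px",r)
grab_frame("scene"); print("scene lever",*marks("scene","lever",.038)); print(*marks("scene","sensor0",.014,9),sep="\n")
E
python3 chk.py
```

```text
t 40.33 tcp [0.6702 0.1285 0.2985] yawy 0.13 F [0.7 0.1 0.9] w 0.002 gf 0.0 q [ 0.04  0.26  1.48 -0.    1.39  0.04]
lever (0.9, (248, 131), array([0.664 , 0.1578, 0.038 ]))
(0.9, (204, 197), array([0.6037, 0.0647, 0.014 ])) (0.79, (113, 272), array([ 0.4651, -0.0522,  0.014 ])) (0.73, (203, 267), array([ 0.598 , -0.0429,  0.014 ])) (0.55, (208, 232), array([0.6072, 0.0124, 0.014 ]))
(np.float32(203.8), np.float32(206.2)) [0.6099 0.0674 0.06  ] r px 25.4
(np.float32(202.2), np.float32(271.8)) [ 0.6043 -0.0239  0.06  ] r px 22.1
(np.float32(200.8), np.float32(240.8)) [0.6042 0.0207 0.06  ] r px 21.0
(np.float32(198.2), np.float32(283.8)) [ 0.5982 -0.0419  0.06  ] r px 16.0
scene lever (0.36, (304, 179), array([0.6109, 0.1678, 0.038 ]))
(0.74, (159, 226), array([ 0.4435, -0.2735,  0.014 ]))
(0.65, (279, 199), array([0.6046, 0.0513, 0.014 ]))
(0.61, (268, 199), array([0.5793, 0.0279, 0.014 ]))
(0.6, (259, 213), array([ 0.6054, -0.042 ,  0.014 ]))
(0.57, (313, 184), array([0.6283, 0.1956, 0.014 ]))
(0.44, (243, 219), array([ 0.5916, -0.0945,  0.014 ]))
(0.44, (219, 202), array([ 0.4768, -0.0816,  0.014 ]))
```

Call:
{"api": "arm_command", "payload": {
  "plan": [0.2,0.15,5,0,1,0,0,5,0,1,0,0,5,0,1,0,0,5,0,1,0,0,3.5,0,1,0,0,2,0,1,0,0,0.7,0,1,0,0,0,0,1,0,0,0,0,1,0,0,0,0,1]
}}

```text
time: 41.88
tool_pos: [0.6728, 0.1317, 0.038]
tcp_rot: [[-0.004, 1.0, 0.003], [1.0, 0.004, 0.0], [0.0, 0.003, -1.0]]
force: [-0.2, -0.2, 0.2]
grip_width: -0.001
grip_force: 0.0
```

Call:
{"api": "arm_command", "payload": {
  "plan": [0.53,-0.02,0,0,1,0.53,-0.03,0,0,1,0.53,-0.03,0,0,1,0.53,-0.02,0,0,1,0.5,-0.05,0,0,1,0.5,-0.05,0,0,1,0.5,-0.05,0,0,1,0.5,-0.05,0,0,1,0.45,-0.22,0,0,1,0.45,-0.23,0,0,1,0.45,-0.23,0,0,1,0.45,-0.22,0,0,1]
}}

```text
time: 43.38
tool_pos: [0.6593, 0.1916, 0.0362]
tcp_rot: [[-0.004, 1.0, -0.0], [1.0, 0.004, 0.001], [0.001, -0.0, -1.0]]
force: [0.0, -1.3, -0.8]
grip_width: 0.001
grip_force: 0.4
```

Call:
{"api": "arm_command", "payload": {
  "plan": [0.28,-0.34,0,0,1,0.28,-0.34,0,0,1,0.28,-0.34,0,0,1,0.28,-0.34,0,0,1,0.28,-0.34,0,0,1,0,0,0,0,1,0,0,0,0,1]
}}

```text
time: 44.25
tool_pos: [0.6421, 0.2052, 0.0362]
tcp_rot: [[-0.004, 1.0, -0.001], [1.0, 0.004, 0.0], [0.0, -0.001, -1.0]]
force: [-0.7, 0.2, 0.3]
grip_width: 0.003
grip_force: 0.0
```

Call:
{"api": "arm_command", "payload": {
  "plan": [0,1,0,0,1,0,1.5,0,0,1,0,0,-5,0,1,0,0,-5,0,1,0,0,-5,0,1,-1.5,0,-5,0,1,-1.5,0,-3,0,1,0,0,0,0,1,0,0,0,0,1,0,0,0,0,1,0,0,0,0,1,0,0,0,0,1]
}}

```text
time: 45.75
tool_pos: [0.6673, 0.1751, 0.2654]
tcp_rot: [[-0.004, 1.0, -0.001], [1.0, 0.004, -0.0], [-0.0, -0.001, -1.0]]
force: [0.5, 0.7, -0.4]
grip_width: -0.0
grip_force: 0.0
```

```bash
cat > lev.py <<'E'
from h import *
import sys
st(); c,im=snap("wrist",sys.argv[1])
for l,z in(("lever",.038),("test_mark",.008),("load_mark",.008)): 
    for m in marks("wrist",l,z,3):
        d=m[2][:2]-[.6137,.1547]; print(l,*m,"deg from axis",np.degrees(np.arctan2(d[1],d[0])).round(1),"r",np.hypot(*d).round(3))
# bright fraction of lever top (z=.050) along each detent direction
g=cv2.cvtColor(im,cv2.COLOR_BGR2GRAY)
for k in range(7):
    a=np.radians(-15+20*k-3.1); v=[]
    for r in np.arange(.046,.063,.002):
        for t in (-.004,.004):
            u=proj("wrist",[.6137+r*np.cos(a)-t*np.sin(a),.1547+r*np.sin(a)+t*np.cos(a),.05],c); v.append(g[int(u[1]),int(u[0])])
    print(k,round(float(np.mean(v))),end=" | ")
E
python3 lev.py l1
```

```text
t 45.75 tcp [0.6673 0.1751 0.2654] yawy 0.24 F [ 0.5  0.7 -0.4] w -0.0 gf 0.0 q [0.11 0.3  1.5  0.   1.34 0.11]
lever 0.82 (213, 131) [0.6225 0.2072 0.038 ] deg from axis 80.5 r 0.053
lever 0.28 (209, 251) [0.6135 0.058  0.038 ] deg from axis -90.1 r 0.097
test_mark 0.62 (216, 107) [0.6228 0.2324 0.008 ] deg from axis 83.3 r 0.078
load_mark 0.84 (267, 169) [0.6858 0.1574 0.008 ] deg from axis 2.1 r 0.072
0 36 | 1 35 | 2 37 | 3 37 | 4 64 | 5 255 | 6 89 |
```

The lever clicked into TEST (detent 5 is the bright one, 80.5° measured against 82° expected) and has been there for over a second. Now I vent by turning back to LOAD.

Call:
{"api": "arm_command", "payload": {
  "plan": [1.3,-2.6,2,0,1,1.3,-2.5,2,0,1,1.2,-2.5,2,0,1,0,0,5,0,1,0,0,5,0,1,0,0,4,0,1,0,0,2.2,0,1,0,0,0.7,0,1,0,0,0,0,1,0,0,0,0,1,0,0,0,0,1]
}}

```text
time: 47.32
tool_pos: [0.5925, 0.2128, 0.039]
tcp_rot: [[-0.004, 1.0, 0.003], [1.0, 0.004, 0.001], [0.001, 0.003, -1.0]]
force: [-0.9, -0.4, -0.5]
grip_width: 0.001
grip_force: 0.0
```

Call:
{"api": "arm_command", "payload": {
  "plan": [0.02,0.5,0,0,1,0.02,0.5,0,0,1,0.02,0.5,0,0,1,0.02,0.5,0,0,1,0.02,0.5,0,0,1,-0.13,0.5,0,0,1,-0.12,0.5,0,0,1,-0.13,0.5,0,0,1,-0.12,0.5,0,0,1,-0.45,0.6,0,0,1,-0.45,0.6,0,0,1,-0.45,0.6,0,0,1]
}}

```text
time: 48.82
tool_pos: [0.655, 0.1952, 0.0373]
tcp_rot: [[-0.004, 1.0, 0.0], [1.0, 0.004, 0.0], [0.0, 0.0, -1.0]]
force: [-1.7, 1.0, -0.4]
grip_width: -0.0
grip_force: 0.6
```

Call:
{"api": "arm_command", "payload": {
  "plan": [-0.54,0.31,0,0,1,-0.54,0.31,0,0,1,-0.54,0.31,0,0,1,-0.54,0.31,0,0,1,0,0,0,0,1,0,0,0,0,1]
}}

```text
time: 49.58
tool_pos: [0.6677, 0.1734, 0.0377]
tcp_rot: [[-0.004, 1.0, 0.002], [1.0, 0.004, -0.0], [-0.0, 0.002, -1.0]]
force: [-0.1, 1.3, 0.5]
grip_width: -0.003
grip_force: 0.5
```

Call:
{"api": "arm_command", "payload": {
  "plan": [1,0,0,0,1,1.5,0,0,0,1,0,0,-5,0,1,0,0,-5,0,1,0,0,-5,0,1,-1.5,0,-5,0,1,-1.5,0,-3,0,1,0,0,0,0,1,0,0,0,0,1,0,0,0,0,1,0,0,0,0,1,0,0,0,0,1]
}}

```text
time: 51.08
tool_pos: [0.6668, 0.1689, 0.2664]
tcp_rot: [[-0.004, 1.0, -0.001], [1.0, 0.004, -0.0], [-0.0, -0.001, -1.0]]
force: [-0.8, 0.8, -0.6]
grip_width: -0.003
grip_force: 0.0
```

```bash
python3 lev.py l2; python3 - <<'E'
from h import *
grab_frame("top"); print(*marks("top","sensor0",.014,9),sep="\n")
E
```

```text
t 51.08 tcp [0.6668 0.1689 0.2664] yawy 0.23 F [-0.8  0.8 -0.6] w -0.003 gf 0.0 q [ 0.1   0.29  1.51 -0.    1.35  0.1 ]
lever 0.94 (252, 169) [0.6664 0.1577 0.038 ] deg from axis 3.3 r 0.053
test_mark 0.64 (214, 103) [0.6208 0.2303 0.008 ] deg from axis 84.6 r 0.076
load_mark 0.76 (268, 164) [0.6859 0.1569 0.008 ] deg from axis 1.7 r 0.072
0 35 | 1 178 | 2 37 | 3 37 | 4 88 | 5 94 | 6 90 | (0.62, (253, 180), array([0.6004, 0.0119, 0.014 ]))
(0.62, (338, 235), array([ 0.4118, -0.2677,  0.014 ]))
(0.56, (282, 180), array([ 0.599 , -0.0868,  0.014 ]))
(0.49, (268, 180), array([ 0.5981, -0.0385,  0.014 ]))
(0.48, (236, 177), array([0.6105, 0.0664, 0.014 ]))
(0.4, (277, 221), array([ 0.4613, -0.0668,  0.014 ]))
```

The lever is back in LOAD, four sensors are in the sockets, and only the yellow ones are still on the bench. Handing in.

```bash
python3 -c "
from h import *
print(order.sign_off())"
```

```text
the job is handed in; nothing more can be done
None
```

The job is handed in: all four silver sensors were pressed home with the collar at LOAD, it was held at TEST for over a second, then vented back to LOAD, with the yellow look-alikes and bystanders left alone; the final check was numeric, because the picture views were used up.

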